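# Hold a washed grinding ball under the bench magnifier

## Task

Get the bench magnifier ready: push its lens carriage along the rail until it is fully home against the brass stop collar, then swing the red-knobbed latch all the way shut behind it to lock it. Then lift the tray that carries the white grinding ball off the wire rack by its blue handle and bring it under the locked lens without letting the ball out of its pocket or touching the ball, and leave the other bench things standing where they are. Finish still holding the tray steady and level in the air, with the ball under the middle of the lens and 10 cm below it.

Things in the scene. Friction and masses are not known exactly. Their poses are not given: they have to be found in the camera images.
- stand: Fixed magnifier stand: grey base plate 200 x 210 x 12 mm, column, horizontal aluminium rail 260 mm long, 30 mm wide, top 241 mm above the bench. Origin on the bench under the rail; +y along the rail to the home end, -x from the rail to the lens side (robot's side). Base plate: x -110 to +90, y -105 to +105 mm. Column (32 mm) at x +52, y -30 mm, below the rail's top. Place and yaw vary.
- lens_slide (a joint): Travel of the lens carriage along the rail, m, growing to the stand's +y: 0.12 = fully home at a brass stop collar on the rail; starts at 0 to 0.05. Moves with about 1.5 N, stays where left. Grey saddle 50 mm long (y), top 255 mm above the bench, x -42 to +20 mm from the rail's centre line; carries a white-rimmed lens, outer diameter 76 mm, rim 224 to 240 mm up, its centre 70 mm to the stand's -x of that line.
- lens_post (a point): Middle of the black upright push post on the carriage, 14 mm diameter, 32 mm tall, standing on the carriage top from 255 to 287 mm above the bench, 30 mm to the stand's -x of the rail's centre line and 15 mm to +y of the lens centre. Moves with the carriage.
- lens_center (a point): Centre of the lens, 232 mm above the bench. Moves with the carriage.
- lens_focus (a point): Focus point of the lens: the point in the air straight below the lens centre, 100 mm lower (132 mm above the bench); the ball's centre belongs here in the end. Moves with the carriage; its axes are the stand's.
- latch (a joint): Swing latch angle, rad: 0 = open, bar behind the rail, parallel to it, pointing to the stand's -y; 1.571 = fully shut at its stop, bar across the rail to the stand's -x, just behind the homed carriage. Turns clockwise seen from above; starts at 0 to 0.1; light friction (0.03 N m), stays where left. The bar strikes the carriage if that is not home.
- latch_knob (a point): Middle of the red upright knob on the latch bar, 12 mm diameter, 26 mm tall, from 256 to 282 mm above the bench, 50 mm from the pivot. The steel bar under it is 12 mm wide and 8 mm thick (248 to 256 mm above the bench) and ends 10 mm beyond the knob.
- latch_pivot (a point): Pivot axis (vertical) of the latch at the bar's top, 38 mm to the stand's +x of the rail's centre line and 15 mm to +y of the stand's origin.
- rack: Fixed low steel wire shelf used as a drying rack, 246 x 306 mm, top 39 mm above the bench; origin on the bench under its centre. Two identical dark anodised trays lie on it side by side, about 150 mm apart, handles towards the robot; either may be the one with the ball.
- tray: Dark grey anodised tray with the white ball, 96 (x) x 84 (y) mm, 8 mm thick, lip to 14 mm, 0.12 to 0.2 kg. Origin mid-underside, z up. Round pocket in the middle, 31 mm wide, 4 mm deep. A strap to -x bears an upright blue handle block: x -146 to -98 mm, 12 mm thick in y, 10 to 46 mm above the underside. Its weight lies far in front of the handle: grip firmly near the block's middle.
- tray_grip (a point): Middle of the blue handle block, 122 mm to the tray's -x of the pocket and 28 mm above the tray's underside. Axes of the tray: the block is pinched across y.
- tray_pocket (a point): Where the ball's centre is when it lies in the middle of its pocket: 16.5 mm above the tray's underside, over the tray's origin.
- ball: White ceramic (zirconia) grinding ball, 25 mm diameter, 50 g, lying loose in the tray's pocket (3 mm of play each way). It rolls out if the tray is tipped far or jerked. Its frame turns as it rolls: use ball_center.
- ball_center (a point): Centre of the white ball.
- spare_tray: The second, empty tray of the same size and shape, also on the rack. Not to be moved.
- vial_a: Small glass vial with white cap, 27 mm diameter, 88 mm tall, standing in front of the magnifier, nearer the rack. Origin under its foot. Not to be disturbed.
- vial_b: A like vial, standing on the right. Not to be disturbed.
- jar: Closed steel grinding jar, 58 mm diameter, 60 mm tall, on the right. Not to be disturbed.
- beaker: Empty glass beaker, 70 mm diameter, 90 mm tall, on the right. Not to be disturbed.
- bottle: White plastic bottle with blue cap, 60 mm diameter, 160 mm tall, standing behind the rack on the left. Not to be disturbed.
Things that resemble listed ones, but are neither listed nor needed, are in the scene too. Leave any pink look-alike of the tray alone.

How it is judged (in metres and radians):
On the way, in this order (a step that is already met when the one before it is completed fails the run):
1. the lens carriage is pushed fully home (value of joint lens_slide above 0.117 m), for 0.1 s.
2. with the carriage home, the latch is swung shut behind it (value of joint lens_slide above 0.117 m and value of joint latch above 1.47 rad), for 0.2 s.
3. the tray is lifted clear of the rack with the ball in its pocket (all of step 2 and height (world z) of tray above 0.06 m and distance between ball_center and tray_pocket below 0.01 m), for 0.2 s.
At the end, for the whole second after the job is handed in: Carriage within 3 mm of home, latch within 0.1 rad of shut. Tray held in the air by the fingers alone, off the stand, level within 0.12 rad, still (under 20 mm/s, 0.1 rad/s), ball in its pocket and its centre within 15 mm sideways and 15 mm in height of the focus point (all of step 2 and distance between ball_center and tray_pocket below 0.01 m and horizontal distance between ball_center and lens_focus below 0.015 m and z of ball_center in the frame of lens_focus between -0.015 and 0.015 m and angle between tray's own z axis and vertical below 0.12 rad and linear speed of tray below 0.02 m/s and angular speed of tray below 0.1 rad/s and contact force between the fingers and tray above 2 N and contact force between tray and stand below 0.1 N); the arm keeps its last pose, push and grip.
It fails at once if the ball leaves its pocket in the tray (distance between ball_center and tray_pocket above 0.012 m).
It fails at once if the robot touches the ball (contact force between any of the fingers, the arm and ball above 0.3 N).
It fails at once if a bystander is shifted by more than 30 mm or knocked over (distance of any of spare_tray, vial_a, vial_b, jar, beaker, bottle from where it was at the start of the episode above 0.03 m or angle between any of spare_tray, vial_a, vial_b, jar, beaker, bottle's own z axis and vertical above 0.5 rad).
It also fails if it takes over 69 s, if anything falls off the work surface, if the arm or the gripper's body presses on something with over 40 N, if the wrist force passes 120 N, or if a joint passes its speed limit or range.

## Robot

A 6-joint arm with a two-finger parallel gripper is mounted at the origin on the work surface. World frame = base frame: x ahead of the robot, y to its left, z up, the work surface at z = 0. Lengths are in m, angles in degrees, forces in N, time in s.
With the tool pointing down it reaches from about 0.2 to 0.875 m from the base axis. Payload 3.4 kg.
Tool frame: the origin (TCP) lies midway between the tips of the shut fingers; the grasp point (between the pads) lies 19 mm behind it; y points along the fingers, x is the direction in which the jaws open and shut, and the axes are right-handed (so a half turn about y gives the same grasp; the last joint's range is limited). The gripper opens to 94 mm and grips with 3 to 60 N. Pads are 16 mm wide; open, the fingers measure 119 mm over their backs; the gripper's body (75 mm by 177 mm) begins 78 mm behind the grasp point.
Start: joints at [69.328, 15.808, 86.224, -0, 77.962, -6.933], TCP at [0.137, 0.559, 0.205] pointing down, gripper open.
Joint ranges: [-165.64, 165.64], [-43.16, 119.46], [12.63, 154.43], [-67.54, 247.53], [6.08, 155.33], [-154.97, 154.97]. Speed limits (degrees/s): [147.25, 147.25, 180, 180, 180, 180].

## Interface

Orientations are given as a 3x3 rotation matrix whose columns are the frame's x, y, z axes.
In Python, from bench import monitor, snapshot, ticket gives the robot as it stands.
- The arm moves only by the tool jog_arm, never from a script. Its argument "targets" is a list that holds one entry, the list of rows, each a list of 5 numbers: the shift along the tool's x, y, z in mm, then the turn about the tool's y in rad, then the finger opening in mm, from 0 to 94. In form: [[[tx, ty, tz, twist, hand], ...]]. A call has 1 to 12 rows; each row is the pose to reach, as a shift and turn from the pose commanded when the call began, along the tool's axes at that moment; what a row does not reach only later rows make up. A row lasts 1/8 s, in which the tool goes at most 62.5 mm and 10.7 degrees, less where a joint would pass 70% of its speed; a pose out of reach is approached as far as the arm can. A call with a gripper value outside its range is refused whole. The fingers move at their own pace and stop on an object; "newtons" is the grip in N (left out, the last holds). Time passes only in rows, so rows that repeat a pose let the fingers close. It gives the time, the measured TCP pose, the force and the opening at its end, in the units of the state.
- monitor.get_state(): the state, without advancing time (a new reading comes with each control period).
- snapshot(name): name is "scene" or "top" or "wrist"; returns a dict with "img" (420x560x3 uint8, red, green, blue), "depth" (420x560 float32, m along the optical axis (not along the pixel's ray), 0 where there is no reading), "fx", "fy", "cx", "cy" (pixels), "k1" (the pictures are not rectified: a ray, as slopes to the right and down, at radius r is drawn at 1 + k1 r^2 times it, then the intrinsics apply), "view" (4x4, takes a point from world to camera coordinates). Camera axes: x right, y down, z forward; pixel columns grow to the right and rows downward; lengths in m; the calibration is good to about 2 mm. A picture is of the moment at which its call begins.
- ticket.hand_in(): hands the job in, once; it reports no verdict.
The state is a dict: "clock": time; "joint_positions": joint angles; "joint_velocities": joint speeds; "joint_efforts": joint torques, N m; "ee_pos": TCP position; "tool_rot": TCP orientation; "contact_force": force on the tool from outside, world axes, zero at the start; "moment": the same for the moment, N m; "opening": opening from 0.0 (shut) to 1.0 (fully open).
Only numpy, scipy, OpenCV 4.12 (cv2) and the standard library are available. Lean on these libraries where they do the work, as an engineer would, in place of code of your own. Each camera call takes 0.05 s, during which the arm holds its last target.

## Working session

There is one attempt and no reset: what is moved stays moved. The work goes in short steps, Python scripts to look and compute and a tool call to move; the robot and the scene stay as the last step left them, time stands still between calls to the robot, and variables do not carry over. Pictures are saved under pics/ and viewed, and the job is handed in when it is done.

Besides the shell and the picture viewer there is one more tool, called after "Emit:" by a JSON object that holds its "api" and its "payload", one argument or row to a line. jog_arm: Moves the arm, as the interface text tells. Its arguments: {"type":"object","properties":{"targets":{"type":"array","items":{"type":"array","items":{"type":"array","items":{"type":"number"}}}},"newtons":{"type":"number"}},"required":["targets"]}

```bash
mkdir -p pics; ls; cat > h.py <<'E'
import numpy as np,cv2
from bench import monitor,snapshot,ticket
def save(n,s): cv2.imwrite('pics/'+n+'.png',s['img'][:,:,::-1])
E
python3 - <<'E'
from h import *
st=monitor.get_state()
for k,v in st.items(): print(k,np.round(v,4).tolist())
for n in ['scene','top','wrist']:
    s=snapshot(n); save(n+'0',s); np.savez('pics/'+n+'0.npz',**s)
    print(n,s['fx'],s['fy'],s['cx'],s['cy'],s['k1'],np.round(s['view'],4).tolist())
E
```

```text
pics
clock 0.0
joint_positions [69.3285, 15.8458, 86.2933, 0.0016, 77.9621, -6.9335]
joint_velocities [0.0413, 0.085, -0.0578, 0.0727, 0.0321, 0.0555]
joint_efforts [0.0008, -40.4583, -23.7229, 0.0703, 0.0346, -0.0001]
ee_pos [0.1364, 0.558, 0.2046]
tool_rot [[0.2375, -0.0006, -0.9714], [0.9714, -0.0016, 0.2375], [-0.0018, -1.0, 0.0002]]
contact_force [-0.1218, 0.8297, 0.2306]
moment [0.0226, -0.028, -0.0444]
opening 1.0014
scene 424.8358429020947 424.8358429020947 279.3433368454065 214.09221256181996 -0.10622513499213719 [[0.6762, 0.7367, 0.0046, -0.3529], [0.4114, -0.3724, -0.8319, 0.0173], [-0.6112, 0.5644, -0.5549, 1.5564], [0.0, 0.0, 0.0, 1.0]]
top 460.0607034461509 460.0607034461509 282.3570800003353 211.30344163597584 -0.03748703122147954 [[0.0221, -0.9997, -0.0043, 0.1077], [-0.9874, -0.0212, -0.1569, 0.4441], [0.1568, 0.0077, -0.9876, 1.8496], [0.0, 0.0, 0.0, 1.0]]
wrist 292.22370796055765 292.22370796055765 280.669258615156 211.4084422637708 0.0011718762496947962 [[0.2376, 0.9714, -0.0024, -0.5747], [0.9422, -0.2299, 0.2438, -0.0256], [0.2363, -0.0602, -0.9698, 0.39], [0.0, 0.0, 0.0, 1.0]]
```

View pics/scene0.png

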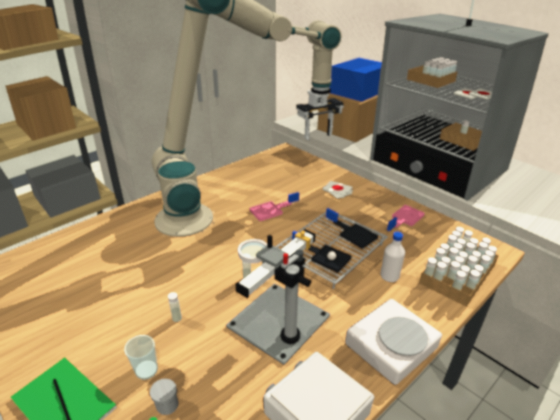

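View pics/top0.png

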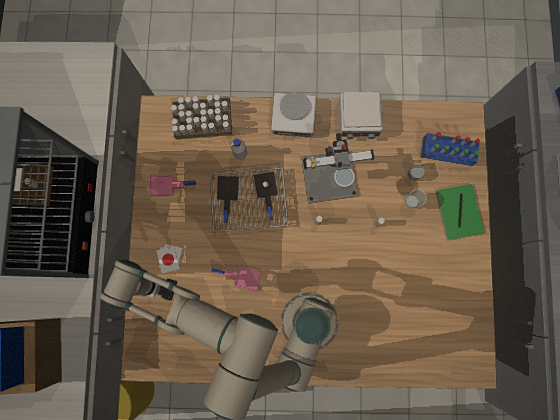

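View pics/wrist0.png

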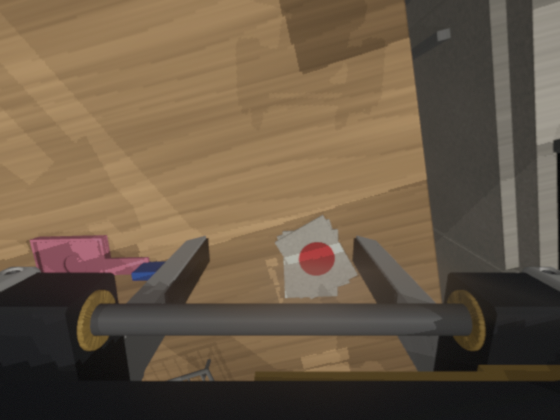

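```bash
cat >> h.py <<'E'
def undist(s,uv):
    K=np.array([[s['fx'],0,s['cx']],[0,s['fy'],s['cy']],[0,0,1.]])
    return cv2.undistortPoints(np.array(uv,float).reshape(-1,1,2),K,np.array([s['k1'],0,0,0.]),None,None).reshape(-1,2)
def w_at_z(s,uv,z):
    "world points on pixel rays at given world heights"
    n=undist(s,uv); V=np.array(s['view']);R=V[:3,:3];c=-R.T@V[:3,3]
    d=np.c_[n,np.ones(len(n))]@R
    t=(np.broadcast_to(z,len(n))-c[2])/d[:,2]
    return c+d*t[:,None]
def w_depth(s,uv):
    n=undist(s,uv);V=np.array(s['view']);R=V[:3,:3]
    z=np.array([s['depth'][int(round(v)),int(round(u))] for u,v in np.array(uv)])
    return (np.c_[n,np.ones(len(n))]*z[:,None]-V[:3,3])@R
def proj(s,P):
    V=np.array(s['view']);K=np.array([[s['fx'],0,s['cx']],[0,s['fy'],s['cy']],[0,0,1.]])
    return cv2.projectPoints(np.array(P,float).reshape(-1,1,3),cv2.Rodrigues(V[:3,:3])[0],V[:3,3],K,np.array([s['k1'],0,0,0.]))[0].reshape(-1,2)
def crop(n,s,u0,v0,u1,v1,f):
    im=cv2.resize(s['img'][v0:v1,u0:u1],None,fx=f,fy=f,interpolation=cv2.INTER_CUBIC)
    for u in range((u0+9)//10*10,u1,10): cv2.putText(im,str(u),((u-u0)*f,9),0,.33,(255,255,0),1); cv2.line(im,((u-u0)*f,10),((u-u0)*f,15),(255,255,0),1)
    for v in range((v0+9)//10*10,v1,10): cv2.putText(im,str(v),(0,(v-v0)*f+4),0,.33,(255,255,0),1)
    cv2.imwrite('pics/'+n+'.png',im[:,:,::-1])
E
python3 - <<'E'
from h import *
s=dict(np.load('pics/top0.npz'))
crop('stand0',s,295,125,385,207,7)
crop('rack0',s,200,155,310,235,7)
E
```

```text
(no output)
```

View pics/stand0.png

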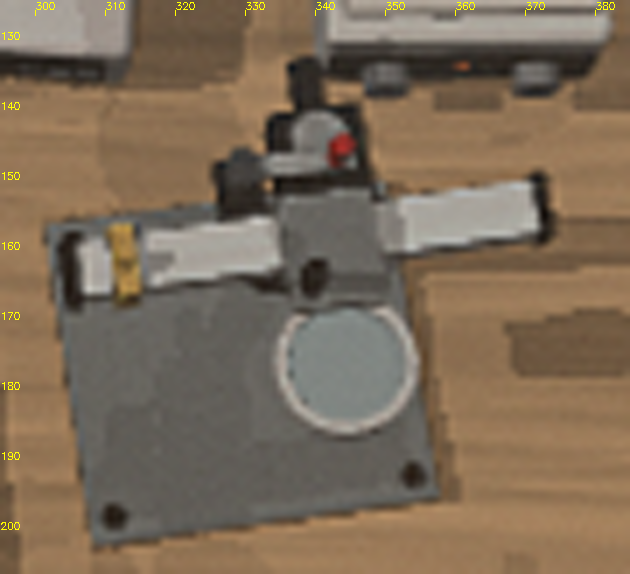

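View pics/rack0.png

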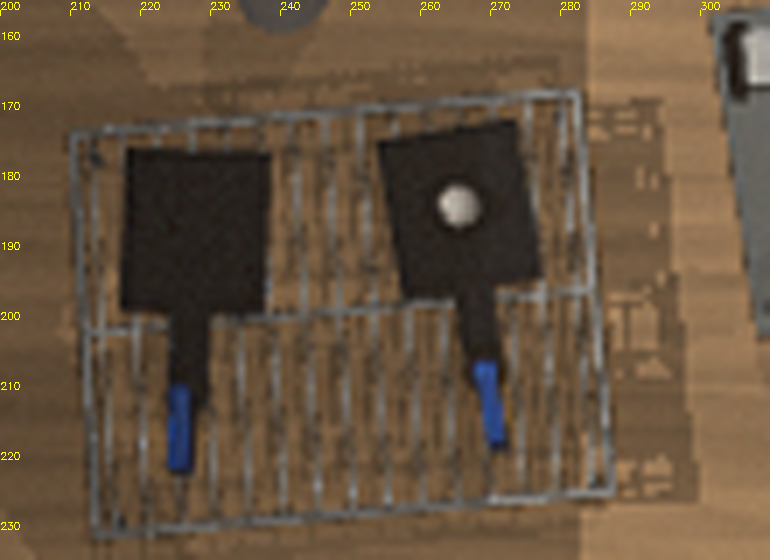

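```bash
cat > fit.py <<'E'
from h import *
from scipy.optimize import least_squares
s=dict(np.load('pics/top0.npz'))
def P(p):
    x,y,a,sl,la=p;c,sn=np.cos(a),np.sin(a);R=np.array([[c,-sn],[sn,c]])
    # lens y in stand: sl+y0 ; y0 param unknown -> use sl as lens stand-y
    L=np.array([[90,105,12],[-110,105,12],[-110,-105,12],[-70,sl*1e3,240],[-30,sl*1e3+15,282],
      [38-50*np.sin(la),15-50*np.cos(la),275]])/1e3
    return np.c_[L[:,:2]@R.T+[x,y],L[:,2]]
uv=np.array([[301.9,157.6],[308.6,203.3],[357.6,196],[344.6,177.4],[339.9,163.8],[343.7,146]])
w=np.array([1,1,1,1,.5,.7])
r=least_squares(lambda p:((proj(s,P(p))-uv)*w[:,None]).ravel(),[.65,-.1,0.1,-.03,0])
print(r.x, (proj(s,P(r.x))-uv).round(2).tolist())
print(P(r.x).round(4))
ball=w_at_z(s,[[265.4,184.3]],.0555+.004);print('ball',ball)
hb=w_at_z(s,[[ (475+495)/2/7+200,155+362/7],[200+497/7,155+449/7]],.039+.046);print('handle ends',hb)
print('depth',w_depth(s,[[265,184],[268,210],[344,177],[271,190],[344,145],[340,164],[360,156]]).round(4))
for n,q in [('vialA',(319,217)),('vialB',(381,218.5)),('bottle',(238,143))]: print(n,w_at_z(s,[q],.088 if n!='bottle' else .16))
E
python3 fit.py
```

```text
[ 0.60674105 -0.07581625  0.1635762  -0.02393431 -0.00544797] [[-0.56, -0.34], [-0.16, 0.07], [0.6, 0.35], [-0.07, -0.22], [0.23, 0.59], [0.22, -0.04]]
[[ 0.6784  0.0424  0.012 ]
 [ 0.4811  0.0099  0.012 ]
 [ 0.5153 -0.1973  0.012 ]
 [ 0.5416 -0.1108  0.24  ]
 [ 0.5786 -0.0895  0.282 ]
 [ 0.6502 -0.1041  0.275 ]]
ball [[0.54795276 0.18890099 0.0595    ]]
handle ends [[0.45120768 0.16961879 0.085     ]
 [0.40123665 0.16146741 0.085     ]]
depth [[ 0.5475  0.1902  0.0669]
 [ 0.4391  0.1747  0.0769]
 [ 0.5444 -0.11    0.2308]
 [ 0.5266  0.1657  0.0505]
 [ 0.6509 -0.1032  0.2846]
 [ 0.5796 -0.0888  0.2836]
 [ 0.625  -0.1692  0.2353]]
vialA [[ 0.41350706 -0.02907141  0.088     ]]
vialB [[ 0.41275069 -0.27561835  0.088     ]]
bottle [[0.68927006 0.2963237  0.16      ]]
```

```bash
cat >> h.py <<'E'
def shift(T):
    "mm shift in tool axes from now to world TCP T, plus tool yaw"
    st=monitor.get_state();R=np.array(st['tool_rot']);p=np.array(st['ee_pos'])
    print('tcp',p.round(4),'yaw',np.degrees(np.arctan2(R[1,0],R[0,0])).round(2),'F',np.round(st['contact_force'],2),'op',round(st['opening'],3),'t',st['clock'])
    T=np.atleast_2d(T)
    print(((T-p)@R*1e3).round(1).tolist())
E
python3 - <<'E'
from h import *
s=dict(np.load('pics/wrist0.npz'));V=s['view'];c=-V[:3,:3].T@V[:3,3]
R=np.array(monitor.get_state()['tool_rot']);print('cam',c,(c-[.1364,.558,.2046])@R, 'fwd in tool',V[2,:3]@R)
shift([[.30,.30,.38],[.56,-.14,.38]])
t=dict(np.load('pics/top0.npz'))
print(w_depth(t,[[338,135],[328,150],[345,140],[312,162],[305,163],[371,155]]).round(3))
print(w_at_z(t,[[312.7,162.1]],.25))
E
```

```text
cam [0.06855045 0.57579044 0.38311768] [ 0.00093108 -0.17850778  0.07016214] fwd in tool [-0.00108454  0.96977887 -0.24398312]
tcp [0.1364 0.5582 0.2048] yaw 76.26 F [-0.24  0.94  0.24] op 0.999 t 0.15
[[-212.2, -174.9, -220.2], [-577.8, -174.5, -577.2]]
[[ 0.706 -0.087  0.231]
 [ 0.639 -0.048  0.258]
 [ 0.684 -0.112  0.242]
 [ 0.592  0.011  0.258]
 [ 0.59   0.036  0.248]
 [ 0.628 -0.209  0.24 ]]
[[0.59368335 0.00788799 0.25      ]]
```

Emit:
{"api": "jog_arm", "payload": {
  "targets": [
    [[0,-60,0,0,0],[-50,-115,-50,0,0],[-100,-174,-100,0.1,0],[-150,-174,-150,0.25,0],[-190,-174,-190,0.4,0],[-230,-174,-230,0.55,0],[-270,-174,-270,0.7,0],[-310,-174,-310,0.85,0],[-350,-174,-350,1.0,0],[-390,-174,-390,1.1,0],[-430,-174,-430,1.167,0],[-470,-174,-470,1.167,0]]
  ]
}}

```text
clock: 1.65
ee_pos: [0.4778, -0.0044, 0.3794]
tool_rot: [[0.987, 0.0, -0.162], [0.162, 0.001, 0.987], [0.0, -1.0, 0.001]]
contact_force: [0.5, 1.1, 0.2]
opening: 0.006
```

```bash
python3 - <<'E'
from h import *
shift([[.56,-.14,.36],[.56,-.14,.38]])
E
```

```text
tcp [ 0.4778 -0.0044  0.3794] yaw 9.35 F [0.49 1.14 0.25] op 0.006 t 1.65
[[59.1, 19.3, -147.2], [59.1, -0.7, -147.2]]
```

Emit:
{"api": "jog_arm", "payload": {
  "targets": [
    [[30,0,-50,0,0],[60,0,-100,0,0],[86,0,-140,0,0],[86,10,-140,0,0],[86,10,-140,0,0]]
  ]
}}

```text
clock: 2.28
ee_pos: [0.584, -0.126, 0.368]
tool_rot: [[0.987, -0.003, -0.163], [0.163, 0.002, 0.987], [-0.003, -1.0, 0.002]]
contact_force: [-0.3, -0.1, -0.6]
opening: 0.005
```

```bash
python3 - <<'E'
from h import *
shift([[.585,-.129,.266]])
s=snapshot('wrist');save('w1',s);np.savez('pics/w1.npz',**s)
s=snapshot('scene');crop('sc1',s,200,200,340,350,5)
E
```

```text
tcp [ 0.584 -0.126  0.368] yaw 9.39 F [-0.27 -0.06 -0.62] op 0.005 t 2.275
[[0.9, 102.0, -3.3]]
```

View pics/w1.png

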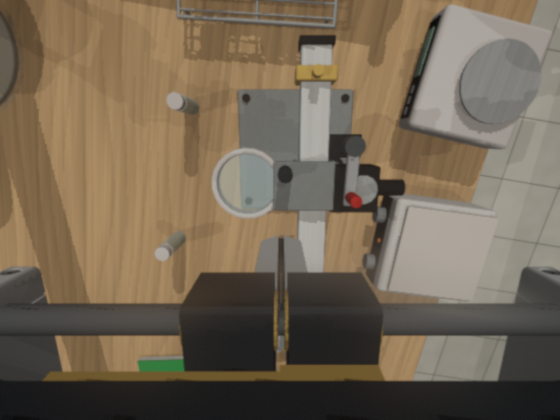

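View pics/sc1.png

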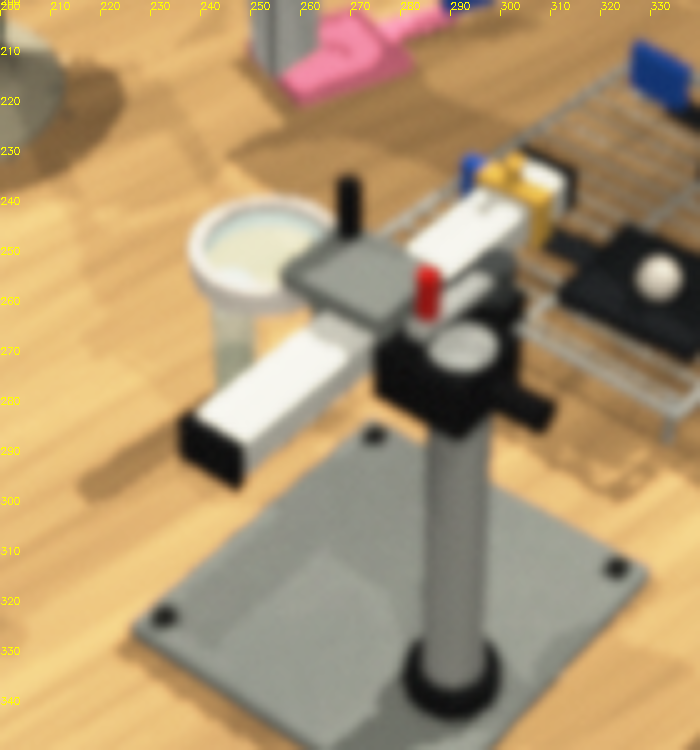

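```bash
python3 - <<'E'
from h import *
s=dict(np.load('pics/w1.npz'))
uv=[[285,173],[352,197],[246,183],[317,73],[317,82],[273,161],[315,66],[311,272],[355,145]]
W=w_at_z(s,uv,[.287,.282,.24,.252,.252,.255,.24,.241,.258])
a=.1636;c,n=np.cos(a),np.sin(a);R=np.array([[c,-n],[n,c]])
print(np.c_[W,(W[:,:2]-[.6067,-.0758])@R].round(4))
crop('w1c',s,220,50,380,230,4)
E
```

```text
[[ 5.814e-01 -8.490e-02  2.870e-01 -2.640e-02 -4.900e-03]
 [ 6.461e-01 -9.710e-02  2.820e-01  3.540e-02 -2.750e-02]
 [ 5.440e-01 -1.073e-01  2.400e-01 -6.700e-02 -2.080e-02]
 [ 5.963e-01  7.400e-03  2.520e-01  3.300e-03  8.370e-02]
 [ 5.978e-01 -2.000e-04  2.520e-01  3.600e-03  7.600e-02]
 [ 5.687e-01 -7.880e-02  2.550e-01 -3.790e-02  3.200e-03]
 [ 5.942e-01  1.570e-02  2.400e-01  2.500e-03  9.230e-02]
 [ 6.306e-01 -1.959e-01  2.410e-01  4.100e-03 -1.224e-01]
 [ 6.442e-01 -5.060e-02  2.580e-01  4.110e-02  1.870e-02]]
```

View pics/w1c.png

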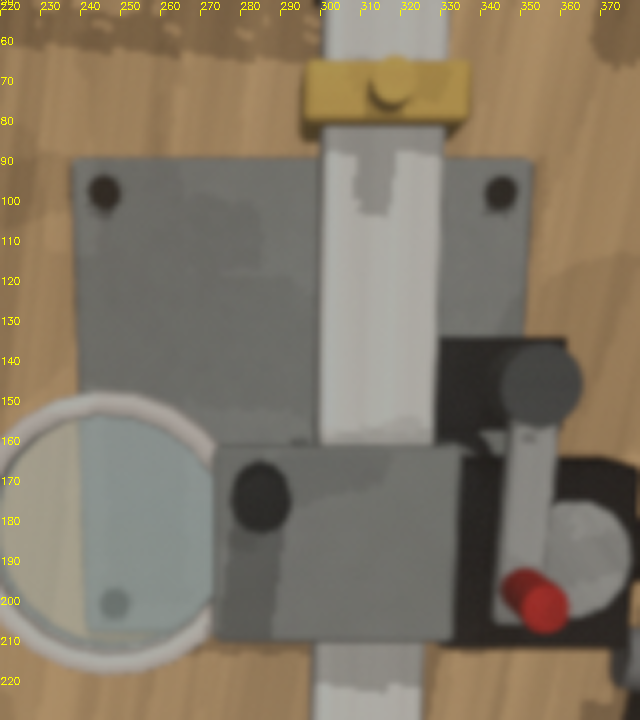

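Emit:
{"api": "jog_arm", "payload": {
  "targets": [
    [[4,50,0,0,0],[4,103,0,0,0],[4,103,0,0,0],[4,103,15,0,0],[4,103,25,0,0],[4,103,33,0,0],[4,103,41,0,0],[4,103,49,0,0],[4,103,57,0,0],[4,103,65,0,0],[4,103,73,0,0],[4,103,80,0,0]]
  ]
}}

```text
clock: 3.88
ee_pos: [0.5756, -0.0464, 0.2663]
tool_rot: [[0.987, -0.0, -0.163], [0.163, 0.0, 0.987], [-0.0, -1.0, 0.0]]
contact_force: [0.6, -1.0, 0.8]
opening: 0.004
```

```bash
python3 - <<'E'
from h import *
shift([[.585,-.129,.266]])
s=snapshot('wrist');save('w2',s)
E
```

```text
tcp [ 0.5756 -0.0464  0.2663] yaw 9.4 F [ 0.57 -0.98  0.83] op 0.004 t 3.875
[[-4.3, 0.3, -83.0]]
```

View pics/w2.png

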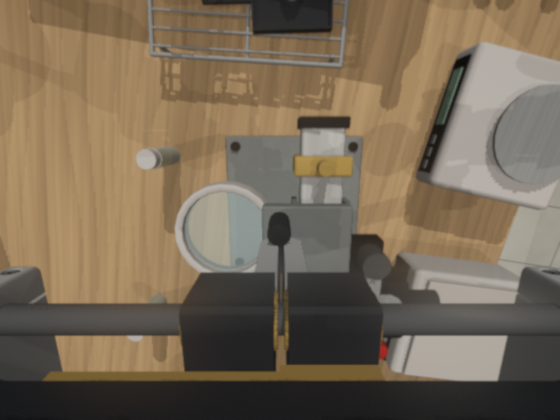

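Emit:
{"api": "jog_arm", "payload": {
  "targets": [
    [[0,0,6,0,0],[0,0,12,0,0],[0,0,14,0,0],[0,0,16,0,0],[0,0,16,0,0]]
  ]
}}

```text
clock: 4.55
ee_pos: [0.573, -0.0309, 0.2663]
tool_rot: [[0.987, -0.0, -0.163], [0.163, 0.001, 0.987], [-0.0, -1.0, 0.001]]
contact_force: [0.7, -0.8, 0.1]
opening: 0.003
```

```bash
python3 - <<'E'
from h import *
shift([[.585,-.129,.266]])
s=snapshot('wrist');crop('w3',s,180,80,400,280,3);np.savez('pics/w3.npz',**s)
E
```

```text
tcp [ 0.573  -0.0309  0.2663] yaw 9.4 F [ 0.72 -0.75  0.11] op 0.003 t 4.55
[[-4.2, 0.3, -98.7]]
```

View pics/w3.png

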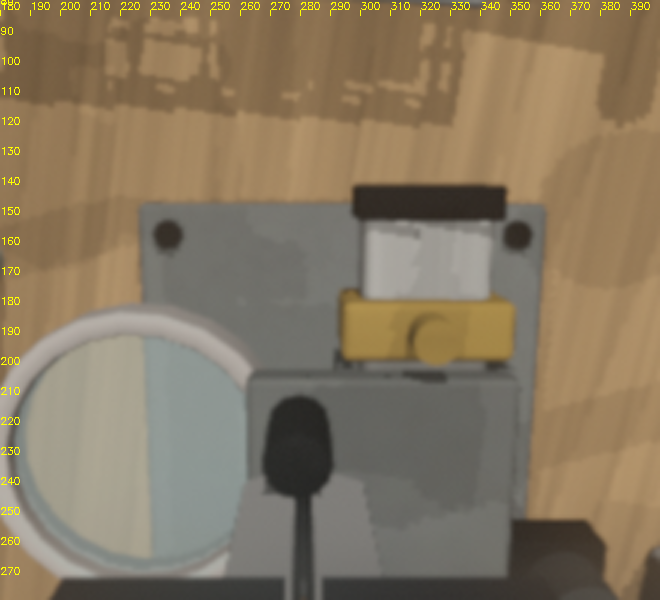

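Emit:
{"api": "jog_arm", "payload": {
  "targets": [
    [[0,0,2,0,0],[0,0,3,0,0],[0,0,4,0,0],[0,0,5,0,0],[0,0,5,0,0]]
  ]
}}

```text
clock: 5.22
ee_pos: [0.5728, -0.0295, 0.2664]
tool_rot: [[0.987, 0.001, -0.162], [0.162, -0.006, 0.987], [-0.0, -1.0, -0.006]]
contact_force: [1.2, -9.1, -0.6]
opening: 0.006
```

Emit:
{"api": "jog_arm", "payload": {
  "targets": [
    [[0,0,-15,0,0],[0,-40,-40,0,0],[10,-90,-90,0,0],[40,-100,-140,0,0],[40,-100,-140,0,0]]
  ]
}}

```text
clock: 5.85
ee_pos: [0.6368, -0.1609, 0.3657]
tool_rot: [[0.987, 0.001, -0.16], [0.16, 0.001, 0.987], [0.001, -1.0, 0.001]]
contact_force: [-0.2, -0.2, -0.7]
opening: 0.003
```

```bash
python3 - <<'E'
from h import *
shift([[.585,-.129,.266]])
s=snapshot('wrist');save('w4',s);crop('w4c',s,220,50,400,230,4);np.savez('pics/w4.npz',**s)
E
```

```text
tcp [ 0.6368 -0.1609  0.3657] yaw 9.22 F [-0.16 -0.19 -0.74] op 0.003 t 5.85
[[-46.1, 99.7, 39.8]]
```

View pics/w4c.png

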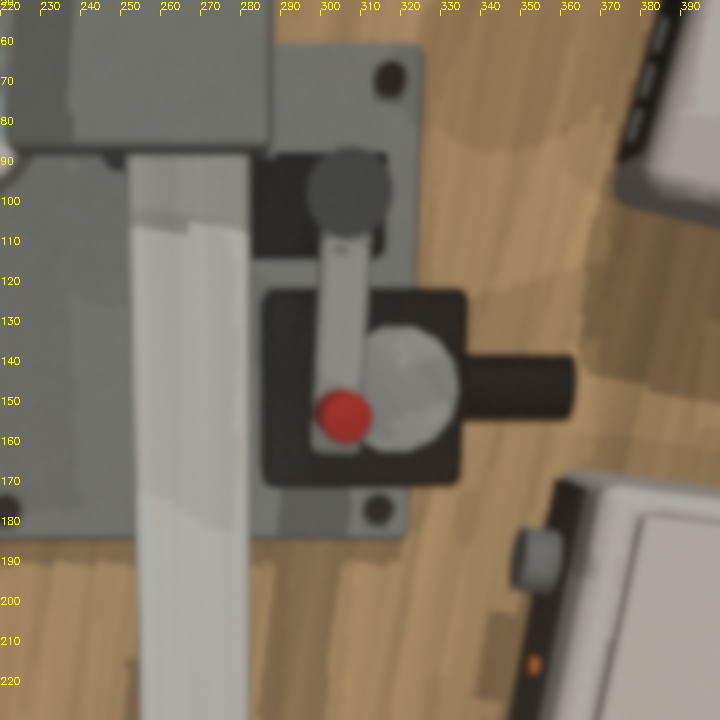

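```bash
python3 - <<'E'
from h import *
s=dict(np.load('pics/w4.npz'))
uv=[[306.5,153.5],[307.5,98],[265.5,150],[270,86],[308,98]]
W=w_at_z(s,uv,[.282,.260,.241,.255,.256])
a=.1636;c,n=np.cos(a),np.sin(a);R=np.array([[c,-n],[n,c]])
print(np.c_[W,(W[:,:2]-[.6096,-.0718])@R].round(4))
print(w_depth(s,uv).round(4)); d=W[0,:2]-W[1,:2];print(np.hypot(*d))
shift([[W[0,0],W[0,1],.262]])
E
```

```text
[[ 0.6508 -0.1003  0.282   0.036  -0.0348]
 [ 0.6447 -0.052   0.26    0.0379  0.0138]
 [ 0.6129 -0.105   0.241  -0.0022 -0.0333]
 [ 0.6091 -0.0466  0.255   0.0036  0.0249]
 [ 0.6454 -0.0514  0.256   0.0387  0.0143]]
[[ 0.6509 -0.1003  0.2805]
 [ 0.6449 -0.0516  0.2574]
 [ 0.6128 -0.1051  0.2386]
 [ 0.609  -0.0466  0.2546]
 [ 0.6453 -0.0516  0.2574]]
0.048684242560360934
tcp [ 0.6357 -0.1594  0.3653] yaw 9.29 F [-0.17  0.5   0.12] op 0.0 t 5.9
[[24.4, 103.4, 55.7]]
```

Emit:
{"api": "jog_arm", "payload": {
  "targets": [
    [[12,0,28,0,30],[24,0,56,0,30],[24,0,56,0,30],[24,40,56,0,30],[24,80,56,0,30],[24,102,56,0,30],[24,102,56,0,30]]
  ]
}}

```text
clock: 6.78
ee_pos: [0.6471, -0.0984, 0.2623]
tool_rot: [[0.987, -0.005, -0.163], [0.163, 0.002, 0.987], [-0.005, -1.0, 0.002]]
contact_force: [0.5, -0.1, -0.2]
opening: 0.317
```

```bash
python3 - <<'E'
from h import *
shift([[.6508,-.1003,.262]])
s=snapshot('wrist');save('w5',s)
s=snapshot('scene');crop('sc5',s,200,180,340,300,5)
E
```

```text
tcp [ 0.6471 -0.0984  0.2623] yaw 9.4 F [ 0.5  -0.1  -0.16] op 0.317 t 6.775
[[3.3, 0.3, -2.5]]
```

View pics/w5.png

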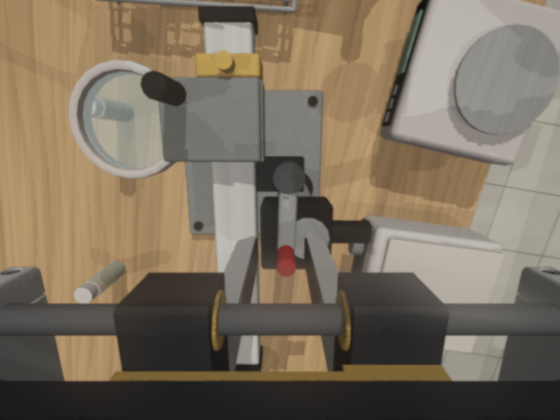

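View pics/sc5.png

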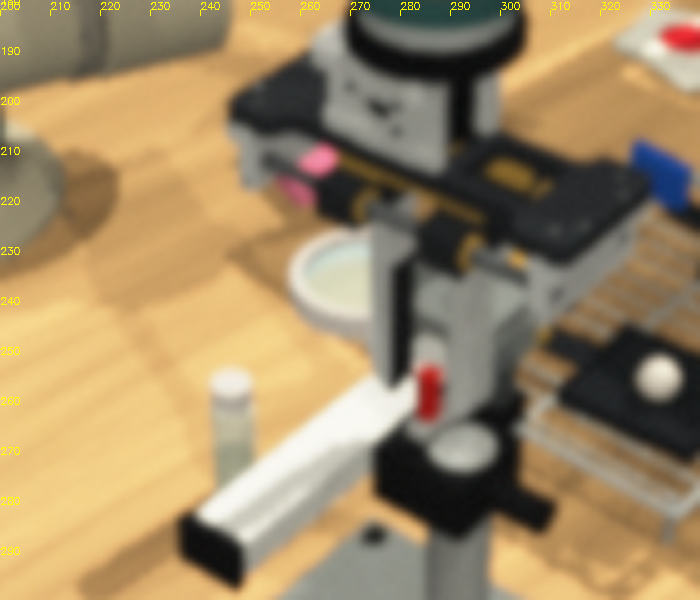

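Emit:
{"api": "jog_arm", "payload": {
  "targets": [
    [[3.5,0,-3,0.04,26],[3.5,0,-3,0.04,15],[3.5,0,-3,0.04,15],[-4.4,0,-2.3,0.2,15],[-12.1,0,0,0.36,15],[-19.3,0,3.3,0.52,15],[-25.9,0,7.8,0.68,15],[-31.7,0,13.3,0.84,15],[-36.6,0,19.7,1.0,15],[-40.3,0,26.7,1.16,15],[-42.9,0,34.3,1.32,15],[-42.9,0,34.3,1.32,15]]
  ]
}}

```text
clock: 8.38
ee_pos: [0.6011, -0.0715, 0.2651]
tool_rot: [[0.405, 0.001, 0.914], [-0.914, 0.0, 0.405], [0.0, -1.0, 0.001]]
contact_force: [0.4, 0.3, 0.5]
opening: 0.162
```

```bash
python3 - <<'E'
from h import *
shift([[.645,-.0512,.262]])
s=snapshot('wrist');save('w6',s)
s=snapshot('scene');crop('sc6',s,200,180,340,300,5)
E
```

```text
tcp [ 0.6011 -0.0715  0.2651] yaw -66.08 F [0.38 0.28 0.45] op 0.162 t 8.375
[[-0.7, 3.1, 48.3]]
```

View pics/w6.png

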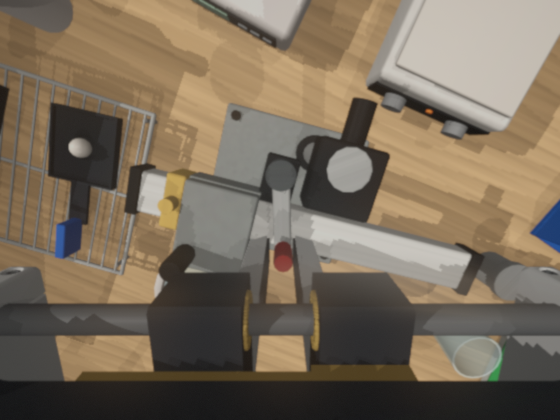

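View pics/sc6.png

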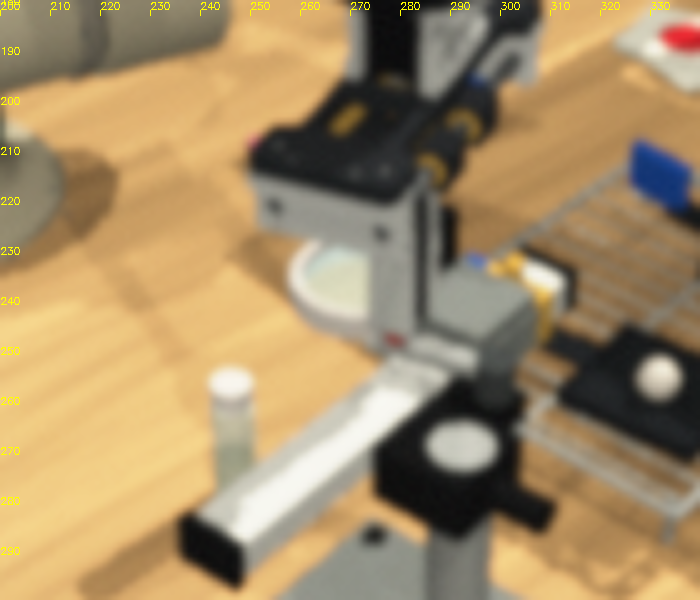

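Emit:
{"api": "jog_arm", "payload": {
  "targets": [
    [[-6.5,0,0.4,0.13,15],[-12.4,0,1.6,0.25,15],[-14,0,2,0.25,15],[-15.5,0,2,0.25,15],[-15.5,0,2,0.25,15]]
  ]
}}

```text
clock: 9.1
ee_pos: [0.5974, -0.0581, 0.2645]
tool_rot: [[0.165, 0.001, 0.986], [-0.986, -0.002, 0.165], [0.002, -1.0, 0.001]]
contact_force: [1.1, -3.6, 0.4]
opening: 0.162
```

```bash
python3 - <<'E'
from h import *
shift([[.645,-.0512,.262]])
s=snapshot('wrist');save('w7',s);np.savez('pics/w7.npz',**s)
W=w_at_z(s,[[284,257]],.282)
E
```

```text
tcp [ 0.5974 -0.0581  0.2645] yaw -80.5 F [ 1.15 -3.62  0.42] op 0.162 t 9.1
[[1.1, 2.6, 48.1]]
```

View pics/w7.png

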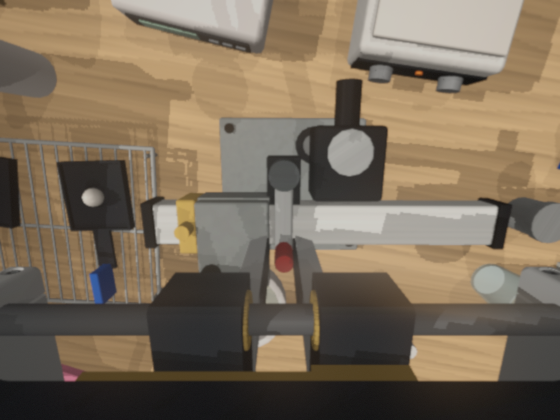

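Emit:
{"api": "jog_arm", "payload": {
  "targets": [
    [[-1.5,0,0,0,15],[-2,0,0,0,15],[-2,0,0,0,15]]
  ]
}}

```text
clock: 9.52
ee_pos: [0.5974, -0.0579, 0.2645]
tool_rot: [[0.164, 0.002, 0.987], [-0.986, -0.005, 0.164], [0.006, -1.0, 0.001]]
contact_force: [1.9, -8.0, -0.9]
opening: 0.158
```

Emit:
{"api": "jog_arm", "payload": {
  "targets": [
    [[2.2,0,0,0,20],[2.2,0,0,0,20],[2.2,-50,0,0,20],[2.2,-100,0,0,20],[2.2,-130,-40,0,60],[2.2,-130,-60,0,60],[2.2,-130,-60,0,60]]
  ]
}}

```text
clock: 10.4
ee_pos: [0.5367, -0.0661, 0.3956]
tool_rot: [[0.164, 0.002, 0.986], [-0.986, 0.001, 0.164], [-0.001, -1.0, 0.002]]
contact_force: [0.7, -0.7, -0.8]
opening: 0.495
```

```bash
python3 - <<'E'
from h import *
shift([[.426,.1655,.15]])
s=snapshot('wrist');save('w8',s);np.savez('pics/w8.npz',**s)
t=snapshot('top');np.savez('pics/top8.npz',**t);crop('top8',t,295,125,385,207,7)
E
```

```text
tcp [ 0.5367 -0.0661  0.3956] yaw -80.54 F [ 0.74 -0.75 -0.83] op 0.495 t 10.4
[[-246.5, 245.6, -71.6]]
```

View pics/w8.png

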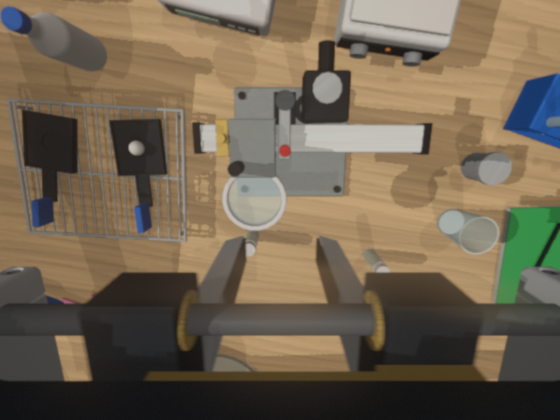

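```bash
python3 - <<'E'
from h import *
s=dict(np.load('pics/w8.npz'))
W=w_at_z(s,[[254.5,199.5],[285,151],[285.5,100],[137,148],[138,206],[148,231],[250,249],[235.5,168]],[.24,.282,.258,.058,.085,.085,.088,.287])
a=.1636;c,n=np.cos(a),np.sin(a);R=np.array([[c,-n],[n,c]])
print(np.c_[W,(W[:,:2]-[.6093,-.0711])@R].round(4))
crop('w8c',s,90,60,300,260,4)
E
```

```text
[[ 0.5333 -0.0353  0.24   -0.0692  0.0477]
 [ 0.5954 -0.0602  0.282  -0.0119  0.013 ]
 [ 0.6447 -0.0527  0.258   0.038   0.0124]
 [ 0.5498  0.1879  0.058  -0.0165  0.2652]
 [ 0.4551  0.169   0.085  -0.113   0.262 ]
 [ 0.4127  0.1496  0.085  -0.158   0.2498]
 [ 0.41   -0.0317  0.088  -0.1902  0.0713]
 [ 0.5717 -0.0152  0.287  -0.028   0.0613]]
```

View pics/w8c.png

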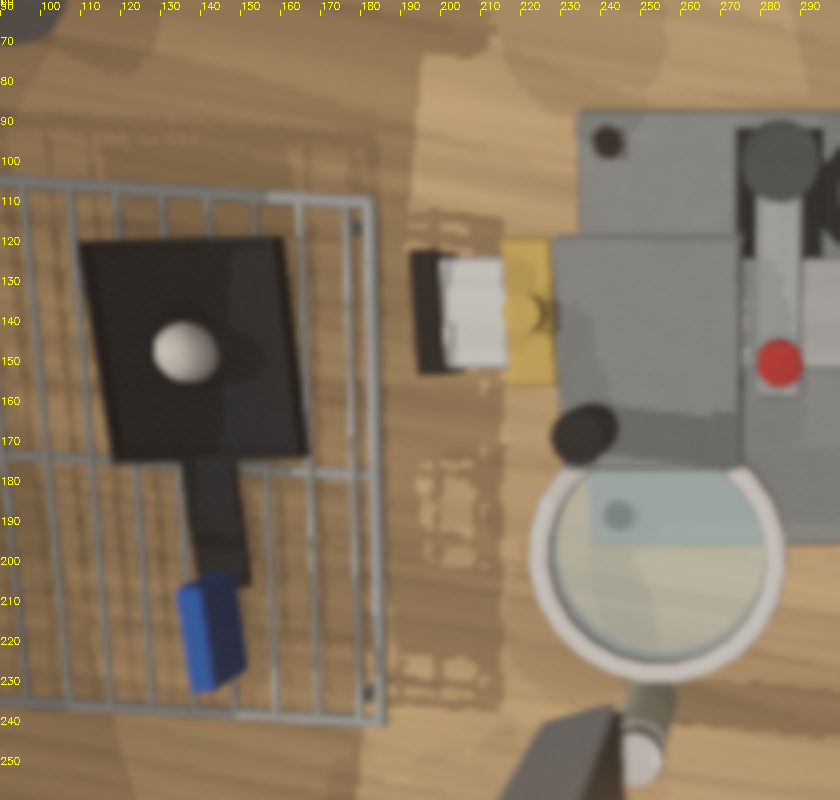

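View pics/top8.png

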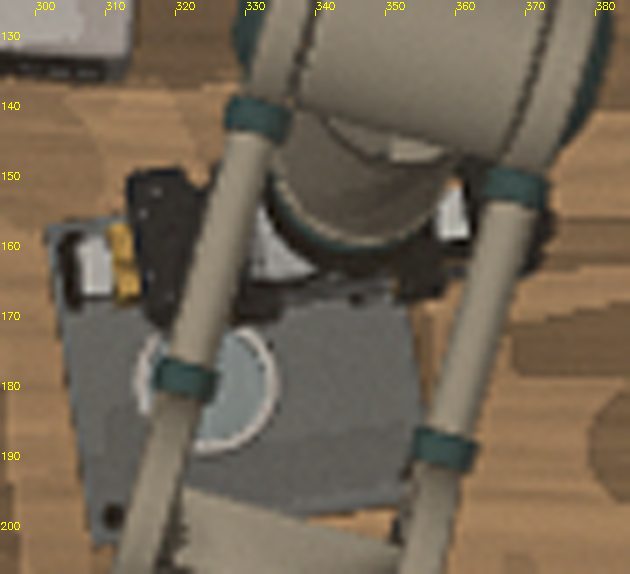

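Emit:
{"api": "jog_arm", "payload": {
  "targets": [
    [[-50,0,-20,0,60],[-100,20,-40,0,60],[-150,60,-60,0,60],[-200,100,-72,0,60],[-246,140,-72,0,60],[-246,155,-72,0,60],[-246,155,-72,0,60],[-246,155,-72,0,60]]
  ]
}}

```text
clock: 11.5
ee_pos: [0.4273, 0.1641, 0.2398]
tool_rot: [[0.164, 0.001, 0.986], [-0.986, 0.0, 0.164], [-0.0, -1.0, 0.001]]
contact_force: [0.3, -0.7, 0.5]
opening: 0.636
```

```bash
python3 - <<'E'
from h import *
shift([[.426,.1655,.055]])
s=snapshot('wrist');save('w9',s);np.savez('pics/w9.npz',**s)
crop('w9c',s,200,100,360,300,4)
E
```

```text
tcp [0.4273 0.1641 0.2398] yaw -80.57 F [ 0.32 -0.69  0.55] op 0.636 t 11.5
[[-1.6, 184.8, -1.2]]
```

View pics/w9c.png

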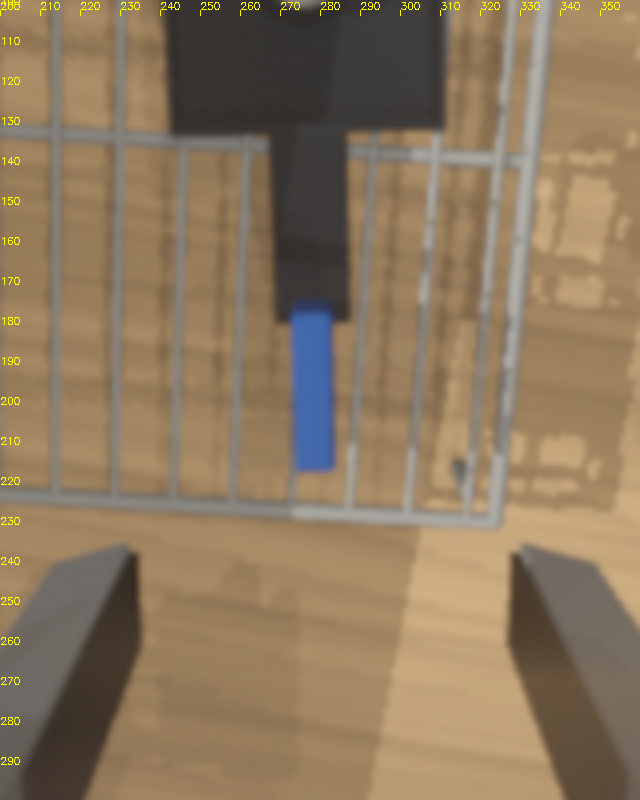

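```bash
python3 - <<'E'
from h import *
s=dict(np.load('pics/w9.npz'))
W=w_at_z(s,[[272.7,178],[282.7,178],[273.3,217],[283.3,217]],.085)
print(W.round(4), w_depth(s,[[278,190],[278,205],[260,110]]).round(4))
f=W[:2].mean(0);b=W[2:].mean(0);print('len',np.linalg.norm(f-b),'yaw',np.degrees(np.arctan2(*(f-b)[[1,0]])),'mid',(f+b)/2,'w',np.linalg.norm(W[0]-W[1]))
m=(f+b)/2
b=w_at_z(s,[[277.5,87]],.058);print(b)
shift([[m[0],m[1],.053]])
s=snapshot('wrist');crop('w9d',s,220,40,340,140,5)
E
```

```text
[[0.4521 0.1778 0.085 ]
 [0.454  0.1665 0.085 ]
 [0.4066 0.1698 0.085 ]
 [0.4086 0.1582 0.085 ]] [[0.4391 0.1695 0.0828]
 [0.4216 0.1666 0.0836]
 [0.5257 0.206  0.0457]]
len 0.04619886405206531 yaw 10.15947220047844 mid [0.43034679 0.16805541 0.085     ] w 0.011431254646528406
[[0.55278882 0.18890792 0.058     ]]
tcp [0.4275 0.1639 0.2402] yaw -80.6 F [ 0.38 -0.52  0.34] op 0.638 t 11.55
[[-3.6, 187.2, 3.2]]
```

View pics/w9d.png

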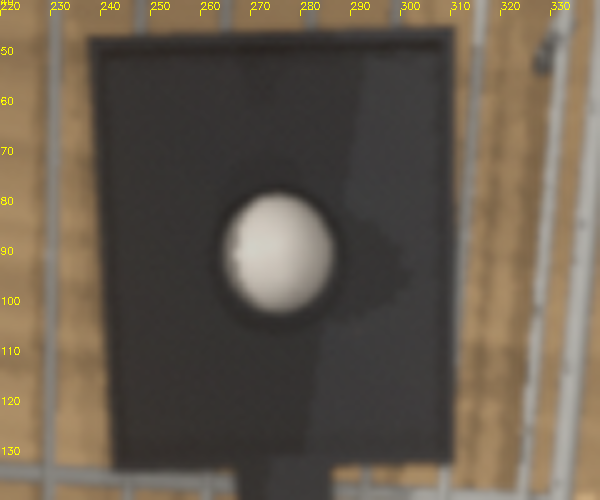

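Emit:
{"api": "jog_arm", "payload": {
  "targets": [
    [[-3.5,20,3,0,50],[-3.5,60,3,0,50],[-3.5,100,3,0,50],[-3.5,130,3,0,50],[-3.5,155,3,0,50],[-3.5,175,3,0,50],[-3.5,185,3,0,50],[-3.5,186,3,0,50]]
  ]
}}

```text
clock: 12.6
ee_pos: [0.4292, 0.1677, 0.0536]
tool_rot: [[0.163, 0.0, 0.987], [-0.987, 0.0, 0.163], [-0.0, -1.0, 0.0]]
contact_force: [0.5, -0.3, 0.5]
opening: 0.536
```

```bash
python3 - <<'E'
from h import *
shift([[.4303,.1681,.053]])
s=snapshot('wrist');crop('w10',s,180,60,400,260,3)
s=snapshot('scene');crop('sc10',s,270,170,410,290,5)
E
```

```text
tcp [0.4292 0.1677 0.0536] yaw -80.6 F [ 0.5  -0.34  0.47] op 0.536 t 12.6
[[-0.2, 0.6, 1.2]]
```

View pics/w10.png

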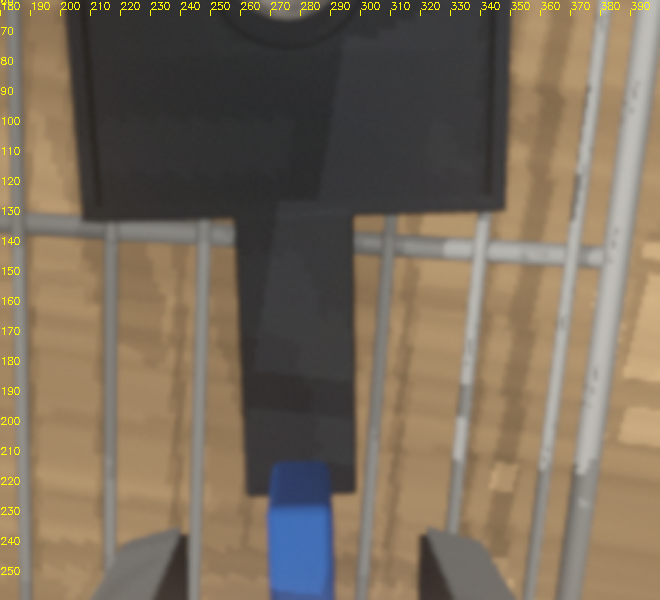

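View pics/sc10.png

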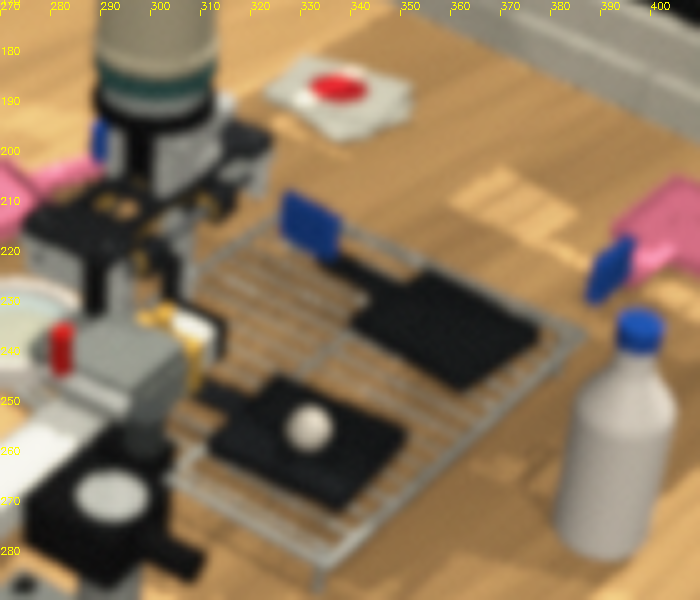

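Emit:
{"api": "jog_arm", "payload": {
  "targets": [
    [[0,0,1,0,40],[0,0,1,0,30],[0,0,1,0,20],[0,0,1,0,15],[0,0,1,0,12],[0,0,1,0,10],[0,0,1,0,6],[0,0,1,0,0],[0,0,1,0,0],[0,0,1,0,0]]
  ],
  "newtons": 55
}}

```text
clock: 13.95
ee_pos: [0.4297, 0.1681, 0.0534]
tool_rot: [[0.164, -0.0, 0.986], [-0.986, 0.0, 0.164], [-0.0, -1.0, -0.0]]
contact_force: [0.6, 0.4, 0.2]
opening: 0.122
```

```bash
python3 - <<'E'
from h import *
shift([[.4303,.1681,.053]])
s=snapshot('wrist');crop('w11',s,180,20,400,260,3)
E
```

```text
tcp [0.4297 0.1681 0.0534] yaw -80.56 F [0.56 0.38 0.23] op 0.122 t 13.95
[[0.1, 0.4, 0.6]]
```

View pics/w11.png

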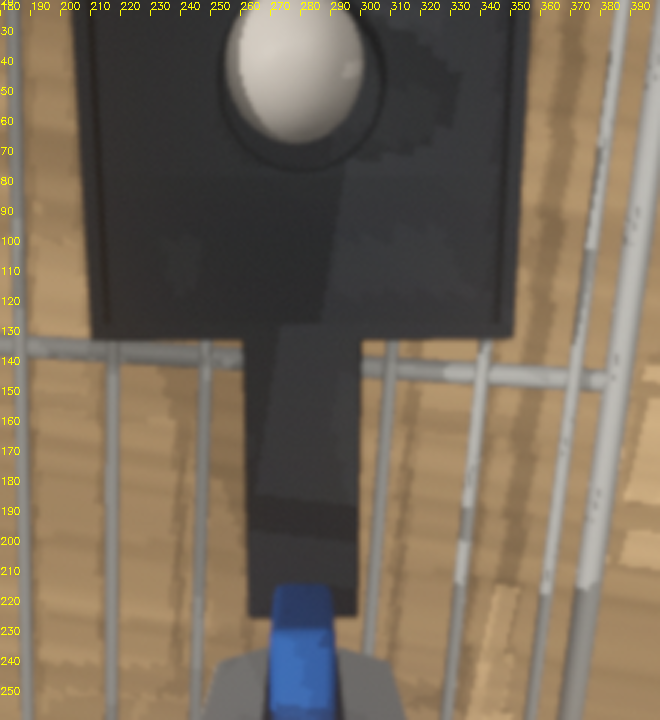

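Emit:
{"api": "jog_arm", "payload": {
  "targets": [
    [[0,-1,0,0,0],[0,-3,0,0,0],[0,-6,0,0,0],[0,-10,0,0,0],[0,-14,0,0,0],[0,-18,0,0,0],[0,-22,0,0,0],[0,-26,0,0,0],[0,-29,0,0,0],[0,-31,0,0,0],[0,-32,0,0,0],[0,-32,0,0,0]]
  ]
}}

```text
clock: 15.5
ee_pos: [0.4297, 0.1681, 0.0855]
tool_rot: [[0.164, 0.0, 0.986], [-0.986, 0.0, 0.164], [-0.0, -1.0, 0.0]]
contact_force: [0.3, 0.1, -1.3]
opening: 0.122
```

```bash
python3 - <<'E'
from h import *
shift([[.4303,.1681,.053]])
s=snapshot('wrist');crop('w12',s,180,20,400,260,3)
s=snapshot('scene');crop('sc12',s,270,170,410,290,5)
E
```

```text
tcp [0.4297 0.1681 0.0855] yaw -80.56 F [ 0.3   0.1  -1.25] op 0.122 t 15.5
[[0.1, 32.5, 0.6]]
```

View pics/w12.png

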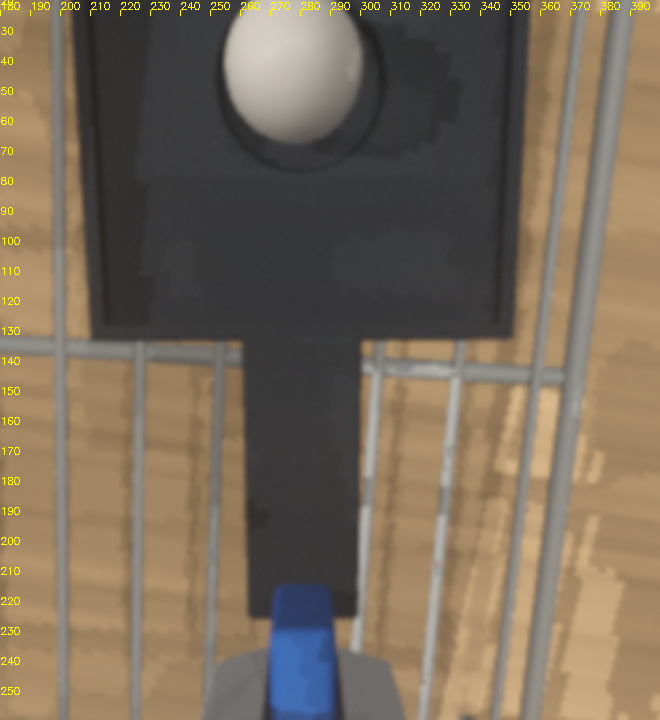

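View pics/sc12.png

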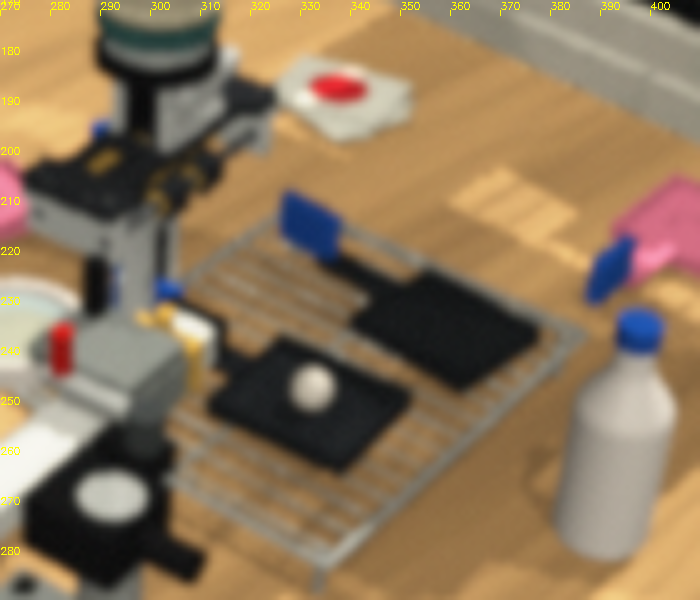

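Emit:
{"api": "jog_arm", "payload": {
  "targets": [
    [[0,-1,0,0,0],[0,-3,0,0,0],[0,-6,0,0,0],[0,-10,0,0,0],[0,-15,0,0,0],[0,-20,0,0,0],[0,-25,0,0,0],[0,-30,0,0,0],[0,-35,0,0,0],[0,-40,0,0,0],[0,-43,0,0,0],[0,-44,0,0,0]]
  ]
}}

```text
clock: 17.1
ee_pos: [0.4298, 0.1681, 0.1297]
tool_rot: [[0.164, 0.0, 0.986], [-0.986, 0.0, 0.164], [-0.0, -1.0, 0.0]]
contact_force: [0.4, -0.5, -2.0]
opening: 0.122
```

Emit:
{"api": "jog_arm", "payload": {
  "targets": [
    [[1,0,-0.2,0,0],[3,0,-0.7,0,0],[6,0,-1.5,0,0],[10,0,-2.5,0,0],[15,0,-3.7,0,0],[21,0,-5.2,0,0],[28,0,-6.9,0,0],[35,0,-8.6,0,0],[42,0,-10.4,0,0],[49,0,-12.1,0,0],[56,0,-13.8,0,0],[63,0,-15.6,0,0]]
  ]
}}

```text
clock: 18.6
ee_pos: [0.4246, 0.1029, 0.1295]
tool_rot: [[0.164, 0.0, 0.986], [-0.986, 0.0, 0.164], [-0.0, -1.0, 0.0]]
contact_force: [-0.9, 0.9, -2.0]
opening: 0.125
```

Emit:
{"api": "jog_arm", "payload": {
  "targets": [
    [[7,0,-1.7,0,0],[14,0,-3.5,0,0],[21,0,-5.2,0,0],[28,0,-6.9,0,0],[35,0,-8.6,0,0],[42,0,-10.4,0,0],[49,0,-12.1,0,0],[56,0,-13.8,0,0],[62,0,-15.3,0,0],[66,0,-16.3,0,0],[68,0,-16.8,0,0],[69,0,-17,0,0]]
  ]
}}

```text
clock: 20.1
ee_pos: [0.4192, 0.0325, 0.1294]
tool_rot: [[0.164, 0.0, 0.986], [-0.986, 0.0, 0.164], [-0.0, -1.0, 0.0]]
contact_force: [0.4, -0.2, -1.4]
opening: 0.126
```

```bash
python3 - <<'E'
from h import *
shift([[.4123,-.056,.130]])
s=snapshot('wrist');save('w13',s)
s=snapshot('scene');crop('sc13',s,200,170,340,290,5)
E
```

```text
tcp [0.4192 0.0325 0.1294] yaw -80.56 F [ 0.39 -0.17 -1.4 ] op 0.126 t 20.1
[[86.2, -0.6, -21.3]]
```

View pics/w13.png

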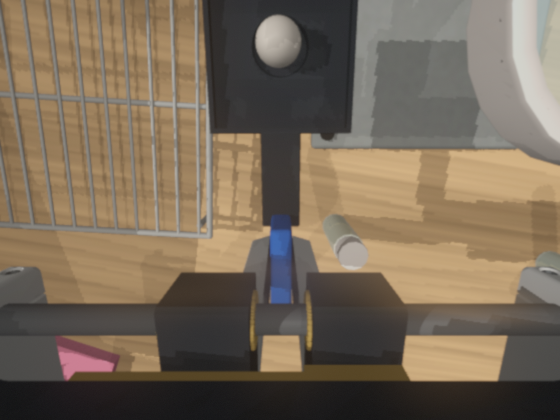

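View pics/sc13.png

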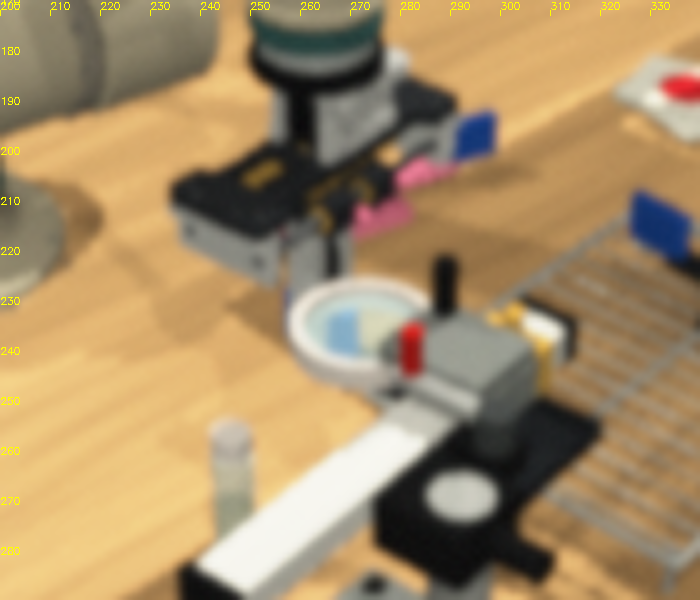

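Emit:
{"api": "jog_arm", "payload": {
  "targets": [
    [[1,0,-0.2,0,0],[3,0,-0.7,0,0],[6,0,-1.5,0,0],[10,0,-2.5,0,0],[15,0,-3.7,0,0],[21,0,-5.2,0,0],[27,0,-6.7,0,0],[33,0,-8.2,0,0],[38,0,-9.4,0,0],[42,0,-10.4,0,0],[44,0,-10.9,0,0],[45,0,-11.1,0,0]]
  ]
}}

```text
clock: 21.7
ee_pos: [0.4156, -0.0137, 0.1294]
tool_rot: [[0.164, -0.0, 0.986], [-0.986, 0.0, 0.164], [-0.0, -1.0, 0.0]]
contact_force: [0.2, -0.2, -2.5]
opening: 0.123
```

Emit:
{"api": "jog_arm", "payload": {
  "targets": [
    [[1,0,-0.2,0,0],[3,0,-0.7,0,0],[6,0,-1.5,0,0],[10,0,-2.5,0,0],[15,0,-3.7,0,0],[21,0,-5.2,0,0],[27,0,-6.7,0,0],[33,0,-8.2,0,0],[37,0,-9.2,0,0],[40,0,-9.9,0,0],[41,0,-10.2,0,0],[41,0,-10.2,0,0]]
  ]
}}

```text
clock: 23.2
ee_pos: [0.4123, -0.0558, 0.1294]
tool_rot: [[0.164, 0.0, 0.986], [-0.986, 0.0, 0.164], [-0.0, -1.0, 0.0]]
contact_force: [0.4, 0.1, -2.0]
opening: 0.126
```

```bash
python3 - <<'E'
from h import *
shift([[.4123,-.056,.130]])
s=snapshot('wrist');save('w14',s);np.savez('pics/w14.npz',**s)
s=snapshot('scene');crop('sc14',s,200,170,340,290,5);np.savez('pics/sc14.npz',**s)
s=snapshot('top');crop('top14',s,290,125,390,225,6);np.savez('pics/top14.npz',**s)
E
```

```text
tcp [ 0.4123 -0.0558  0.1294] yaw -80.56 F [ 0.41  0.11 -2.  ] op 0.126 t 23.2
[[0.2, -0.6, -0.0]]
```

View pics/w14.png

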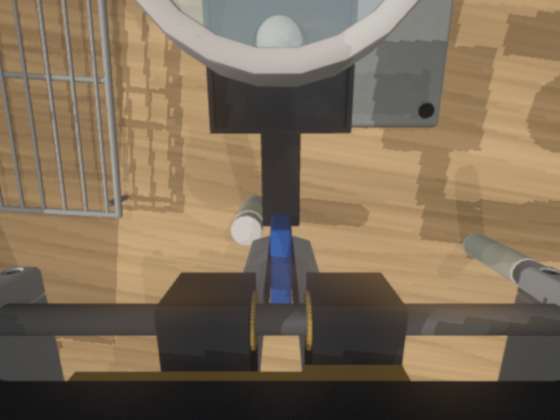

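View pics/sc14.png

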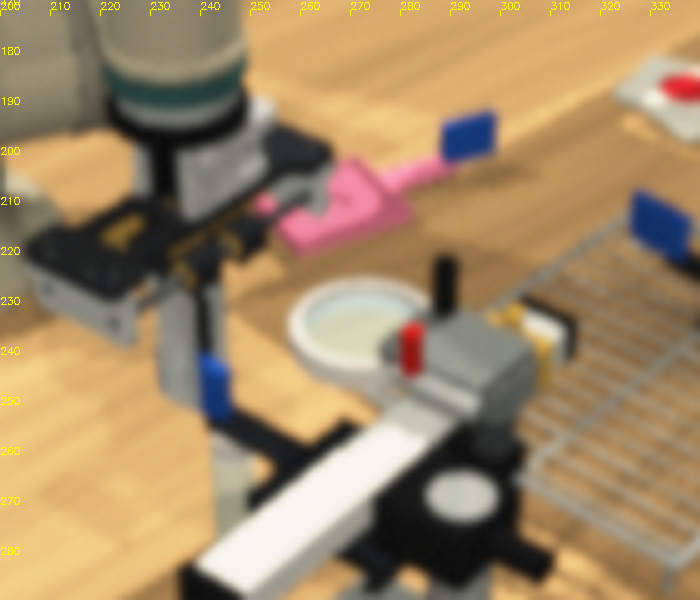

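View pics/top14.png

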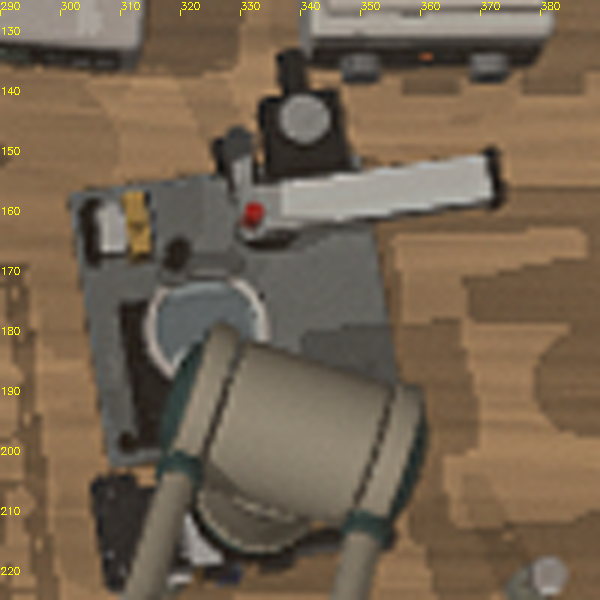

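```bash
python3 - <<'E'
from h import *
from scipy.optimize import least_squares
s=dict(np.load('pics/w14.npz'))
print('ball',w_at_z(s,[[279.5,40]],.132))
# white rim mask fit: outer edge: for columns, lowest bright-white pixel
im=s['img'].astype(int); m=(im.min(2)>130)&(im.max(2)-im.min(2)<35); 
pts=[]
for u in range(190,370,6):
    v=np.where(m[20:110,u])[0]
    if len(v): pts.append((u,v.max()+20))
print(pts)
for z in (.224,.24):
    W=w_at_z(s,pts,z)
    r=least_squares(lambda p:np.hypot(W[:,0]-p[0],W[:,1]-p[1])-.038,[.53,-.035],loss='soft_l1',f_scale=.001);print(z,r.x,r.cost)
print(w_depth(s,[(279,70),(279,78),(279,55),(230,115),(330,115),(279,120),(279,200),(290,40)]).round(4))
t=dict(np.load('pics/top14.npz'))
print(proj(t,[[.5333,-.0353,.132],[.5333,-.0353,.24]]))
W=w_at_z(t,[[313.5,178.5],[333.5,178.5],[323,171]],.24);print(W)
E
```

```text
ball [[ 0.5329511  -0.03462646  0.132     ]]
[(190, np.int64(48)), (196, np.int64(51)), (202, np.int64(55)), (208, np.int64(59)), (214, np.int64(61)), (220, np.int64(62)), (226, np.int64(64)), (232, np.int64(66)), (238, np.int64(68)), (244, np.int64(70)), (250, np.int64(71)), (256, np.int64(73)), (262, np.int64(73)), (268, np.int64(73)), (274, np.int64(73)), (280, np.int64(72)), (286, np.int64(72)), (292, np.int64(72)), (298, np.int64(72)), (304, np.int64(71)), (310, np.int64(69)), (316, np.int64(68)), (322, np.int64(66)), (328, np.int64(64)), (334, np.int64(62)), (340, np.int64(60)), (346, np.int64(58)), (352, np.int64(55)), (358, np.int64(67)), (364, np.int64(70))]
0.224 [ 0.53582265 -0.03381214] 9.607828190366967e-06
0.24 [ 0.53317648 -0.03478226] 4.801060203196308e-06
[[ 0.4966 -0.0409  0.2386]
 [ 0.4956 -0.041   0.2356]
 [ 0.4994 -0.0404  0.2391]
 [ 0.4907 -0.011   0.121 ]
 [ 0.5006 -0.0709  0.1222]
 [ 0.4927 -0.0409  0.1224]
 [ 0.445  -0.0488  0.1282]
 [ 0.5045 -0.0421  0.2328]]
[[321.71352645 185.17306208]
 [324.05796653 178.93663142]]
[[ 0.53410997  0.00365305  0.24      ]
 [ 0.53570558 -0.07012132  0.24      ]
 [ 0.56329012 -0.03116463  0.24      ]]
```

Emit:
{"api": "jog_arm", "payload": {
  "targets": [
    [[0,0,0,0,0],[0,0,0,0,0],[0,0,0,0,0],[0,0,0,0,0]]
  ]
}}

```text
clock: 23.85
ee_pos: [0.4123, -0.0558, 0.1295]
tool_rot: [[0.164, 0.0, 0.986], [-0.986, 0.0, 0.164], [-0.0, -1.0, 0.0]]
contact_force: [0.7, -0.3, -1.6]
opening: 0.126
```

```bash
python3 - <<'E'
from h import *
shift([[.4123,-.056,.130]])
print(np.round(monitor.get_state()['joint_velocities'],2))
print(ticket.hand_in())
E
```

```text
tcp [ 0.4123 -0.0558  0.1295] yaw -80.56 F [ 0.72 -0.34 -1.57] op 0.126 t 23.85
[[0.2, -0.5, -0.0]]
[-0.05  0.01 -0.01 -0.01 -0.04  0.09]
the job is handed in; nothing more can be done
None
```

I finished the job and handed it in at about 24 s of the 69 s allowed; the hand-in itself gives no verdict.

- **Carriage:** I pushed it by its post until it stopped moving against the brass collar, with about 9 N on the tool.
- **Latch:** I swung the red knob through its arc until it stopped; it did not move further at about 8 N. The last top picture shows the bar across the rail behind the carriage.
- **Tray:** I gripped the blue handle at 55 N and lifted it straight up. It did not droop, and I carried it slowly under the lens.

**Last checks:**
- **Ball position:** In the wrist picture the ball is at (0.533, -0.035) m and the lens centre at (0.533, -0.035) m, so the two agree within about 1 mm. The ball's height works out at 0.1315 m against the 0.132 m target.
- **Tray:** Depth readings put it level within about 1 mm over 60 mm. The arm was still.
- **Ball in pocket:** It was clearly in its pocket at the last clear look, halfway along the carry. At the end the lens rim partly hid it, and it looked unmoved.
- **Bystanders:** None showed signs of being touched in the views I took, but I did not measure their positions again at the end.

**Disagreement:** The top and wrist cameras placed the stand about 4 to 5 mm apart. I used the wrist camera for the final alignment, since it saw the lens and the ball together.

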